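# Kit the refit parts for one traction battery cell

### The job

Fill the blue kitting tray with the parts for refitting one battery cell: the black filling plug with the white float dot upright in the large round pocket, the steel pole bolt standing on its head in the small round pocket, the clean copper connector bar flat in the long slot, and the red polarity ring flat over the white post. Leave the plain black terminal cap and the corroded green bar where they lie on the bench.

Things in the scene. Friction and masses are not known exactly. Their poses are not given: they have to be found in the camera images.
- filling_plug: black filling plug stood upright: cap 44 mm dia. from 22 to 42 mm height, on a skirt 34 mm dia. below; white float dot 16 mm across on its flat top; two thin hose nipples (9 mm thick, 31 mm up) stick out along its +y and -y to 35 mm from the axis, so grip the cap along its x. 40 to 65 g. Origin: centre of its underside, z up
- clean_bar: the clean connector bar: flat bright orange copper bar 90 mm long (its y), 24 mm wide (its x), 8 mm thick, with a dark bolt hole near each end. 112 to 182 g. Lies flat; origin at the centre of its underside.
- pole_bolt: the pole bolt: bare steel flanged hex bolt stood on its head, thread up: flange 26 mm in diameter and 3 mm thick at the bottom, hex head to 10 mm height, shank 12 mm in diameter up to 52 mm. 48 to 78 g. Origin at the centre of its underside (the head), z up along the shank.
- red_ring: the red polarity ring: flat red plastic ring, outer diameter 42 mm, hole 28 mm, 10 mm tall, 12 to 20 g. Lies flat; origin at the centre of its underside, on the axis.
- terminal_cap: a look-alike that stays: terminal cap, the same black round cap as the filling plug (44 mm in diameter, 42 mm tall) but with no white dot, and one thick spigot (16 mm) on its +y side reaching 33 mm from the axis. Loose; origin at the centre of its underside.
- corroded_bar: a look-alike that stays: connector bar of the same size as the clean one (90 along y x 24 x 8 mm) but corroded green with pale crust. Loose; origin at the centre of its underside.
- nest_plug: plastic nest 90 (x) x 120 (y) x 16 mm tall, dark grey with yellow base, one of four fixed edge to edge, axes parallel, in the blue tray (rim no higher than the nests). Origin: centre of its underside, z up. This one has the large round pocket: 60 mm in diameter in its middle, 10 mm deep, yellow floor 6 mm above its underside.
- nest_bolt: plastic nest 90 (x) x 120 (y) x 16 mm tall, dark grey with yellow base, one of four fixed edge to edge, axes parallel, in the blue tray (rim no higher than the nests). Origin: centre of its underside, z up. This one has the small round pocket: 44 mm in diameter in its middle, 10 mm deep, yellow floor 6 mm above its underside.
- nest_bar: plastic nest 90 (x) x 120 (y) x 16 mm tall, dark grey with yellow base, one of four fixed edge to edge, axes parallel, in the blue tray (rim no higher than the nests). Origin: centre of its underside, z up. Has the long slot: 106 mm along its y, 40 mm along its x, central, 10 mm deep, floor 6 mm above the underside; a finger groove 44 mm wide, as deep, crosses it along x
- nest_ring: plastic nest 90 (x) x 120 (y) x 16 mm tall, dark grey with yellow base, one of four fixed edge to edge, axes parallel, in the blue tray (rim no higher than the nests). Origin: centre of its underside, z up. This one has no pocket but a white upright post in its middle, 12 mm in diameter, 22 mm tall, on its flat top 16 mm above its underside (a thin yellow disc round the post's foot).
Mind the look-alikes: they are no part of the job. Of the things shaped like the red_ring, the red one is meant. Leave any turquoise look-alike of the pole_bolt alone.

How it is judged:
By the outcome, as a careful person would: the job done as asked, in the order asked, and still so for the second after the job is handed in, with the robot touching nothing.
It also fails if it takes over 102 s, if anything falls off the work surface, if the arm or the gripper's body presses on something with over 40 N, if the wrist force passes 120 N, or if a joint passes its speed limit or range.

### The arm

A 6-joint arm with a two-finger parallel gripper is mounted at the origin on the work surface. World frame = base frame: x ahead of the robot, y to its left, z up, the work surface at z = 0. Lengths are in mm, angles in rad, forces in N, time in s.
With the tool pointing down it reaches from about 350 to 950 mm from the base axis. Payload 17.4 kg.
Tool frame: the origin (TCP) lies between the finger pads; the fingertips stand 17 mm ahead of it and the grasp point (between the pads) lies 2 mm behind it; z points along the fingers, y is the line along which they close (so a half turn about z gives the same grasp; the last joint's range is limited). The gripper opens to 93 mm and grips with 3 to 60 N. Pads are 15 mm wide; open, the fingers measure 128 mm over their backs; the gripper's body (75 mm by 188 mm) begins 65 mm behind the grasp point.
Start: joints at [1.311, 0.116, 1.442, -0, 1.584, -0.038], TCP at [148.498, 658.469, 235.646] pointing down, gripper open.
Joint ranges: [-2.83, 2.83], [-0.83, 2.19], [0.07, 2.5], [-1.14, 4.28], [0.01, 3], [-2.97, 2.97]. Speed limits (rad/s): [1.89, 1.89, 2.22, 3.14, 3.14, 3.14].

### API

Orientations are given as a unit quaternion [x, y, z, w].
In Python, from cell import r, cams, ticket gives the robot as it stands.
- The arm moves only by the tool servo_tool, never from a script. Its argument "rows" is a list of rows, each a list of 3 entries, a list of its own where there are three numbers: the shift along the tool's x, y, z scaled (see below), then the turn about the tool's z scaled (see below), then the opening, from -1 (shut) to 1 (fully open). In form: [[[dx, dy, dz], twist, fingers], ...]. A call has exactly 8 rows; each row is the pose to reach, as a shift and turn from the pose commanded when the call began, along the tool's axes at that moment; what a row does not reach only later rows make up. The controller multiplies each number of a shift by 0.3 m and each number of a turn by 60 degrees. A row lasts 1/8 s, in which the tool goes at most 62.5 mm and 10.7 degrees, less where a joint would pass 70% of its speed; a pose out of reach is approached as far as the arm can. A call with a number of a shift or a turn outside -1 to 1 is refused whole. A call with a gripper value outside its range is refused whole. The fingers move at their own pace and stop on an object; "squeeze" is the grip in N (left out, the last holds). Time passes only in rows, so rows that repeat a pose let the fingers close, or fill a call up. It gives the time, the measured TCP pose, the force, the opening and the grip force at its end, in the units of the state.
- r.state(): the state, without advancing time (a new reading comes with each control period).
- cams.camera(name): name is "scene" or "top" or "wrist"; returns (picture, depth): 400x640x3 uint8, red, green, blue; 400x640 float32, mm along the optical axis (not along the pixel's ray), 0 where there is no reading.
- cams.get_calibration(name): a dict with "fx", "fy", "cx", "cy" (pixels), "dist" ([k1, k2, p1, p2, k3] as OpenCV has them; the pictures are not rectified), "position" and "attitude" of the camera in the world. Camera axes: x right, y down, z forward; pixel columns grow to the right and rows downward; lengths in mm; the calibration is good to about 2 mm. A picture is of the moment at which its call begins: read the wrist's pose just before it. get_calibration takes no time and is no camera call; for the wrist camera it gives the pose at the moment of the call.
- ticket.finish_job(): hands the job in; it is judged then, once.
The state is a dict: "t": time; "joints": joint angles; "dq": joint speeds; "effort": joint torques, N m; "eef_pos": TCP position; "orientation": TCP orientation; "force": force on the tool from outside, world axes, zero at the start; "torque": the same for the moment, N m; "width": opening from 0.0 (shut) to 1.0 (fully open); "grasp_force": force on a finger pad.
Only numpy, scipy, OpenCV 4.12 (cv2) and the standard library are available. Lean on these libraries where they do the work, as an engineer would, in place of code of your own. Each camera call takes 0.05 s, during which the arm holds its last target. There are 200 camera calls.

## Working session

There is one attempt and no reset: what is moved stays moved. The work goes in short steps, Python scripts to look and compute and a tool call to move; the robot and the scene stay as the last step left them, time stands still between calls to the robot, and variables do not carry over. Pictures are saved under pics/ and viewed, at most 14 in all, crops included, and the job is handed in when it is done.

Besides the shell and the picture viewer there is one more tool, called after "Call:" by a JSON object that holds its "api" and its "payload". servo_tool: Moves the arm, as the interface text tells. Shifts and turns lie within -1 to 1; 1 stands for 0.3 m of shift or 60 degrees of turn. Its arguments: {"type":"object","properties":{"rows":{"type":"array"},"squeeze":{"type":"number"}},"required":["rows"]}

```bash
ls; mkdir -p pics; python3 - <<'E'
from cell import r,cams,ticket
import cv2,numpy as np
for n in("top","scene"):
    p,d=cams.camera(n); np.savez(f"pics/{n}.npz",p=p,d=d); cv2.imwrite(f"pics/{n}1.png",p[...,::-1])
    print(n,cams.get_calibration(n))
print(r.state()); print(cams.get_calibration("wrist"))
E
```

```text
pics
top {'fx': 363.92296132322406, 'fy': 363.92296132322406, 'cx': 316.28680404208103, 'cy': 199.05821420910715, 'dist': array([-0.02725802,  0.        ,  0.        ,  0.        ,  0.        ]), 'position': array([485.25573321, -36.98788736, 791.01585614]), 'attitude': array([ 0.71284182, -0.70067404,  0.02082806, -0.02187763])}
scene {'fx': 438.9636773100891, 'fy': 438.9636773100891, 'cx': 318.31405133577334, 'cy': 200.98766879391022, 'dist': array([-0.09599368,  0.        ,  0.        ,  0.        ,  0.        ]), 'position': array([1118.71074171,  122.78564099,  671.24425426]), 'attitude': array([ 0.57085735,  0.73048948, -0.297501  , -0.22803541])}
{'t': 0.1, 'joints': array([ 1.31119857e+00,  1.16466957e-01,  1.44220466e+00,  9.24314234e-06,
        1.58399829e+00, -3.78330069e-02]), 'dq': array([ 1.15581892e-03,  4.55234710e-05, -2.18982233e-03,  1.77592382e-04,
       -1.55614492e-03, -9.41494403e-04]), 'effort': array([ 2.31935359e-03, -7.22901320e+01, -6.23869586e+01,  7.81453913e-02,
        2.27481779e-02, -2.55818236e-05]), 'eef_pos': array([148.45271721, 658.30381619, 234.95562928]), 'orientation': array([ 1.10655225e-01,  9.93858708e-01, -5.32001239e-04, -8.43780067e-05]), 'force': array([-0.29369122,  0.59319361, -0.11304809]), 'torque': array([-0.01281116,  0.01399272,  0.00290851]), 'grasp_force': 0.0, 'width': 1.0025484905347972}
{'fx': 284.8072964144639, 'fy': 284.8072964144639, 'cx': 320.5290903380849, 'cy': 200.90697694722874, 'dist': array([-0.03793956,  0.        ,  0.        ,  0.        ,  0.        ]), 'position': array([ 85.60939766, 672.99488622, 383.30240074]), 'attitude': array([0.7755959 , 0.61981285, 0.07431127, 0.09359948])}
```

View pics/top1.png

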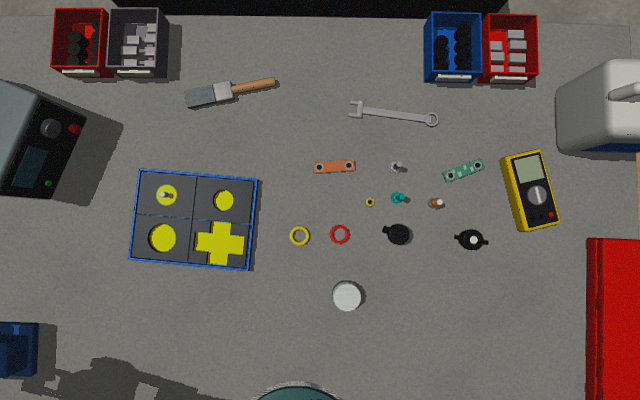

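View pics/scene1.png

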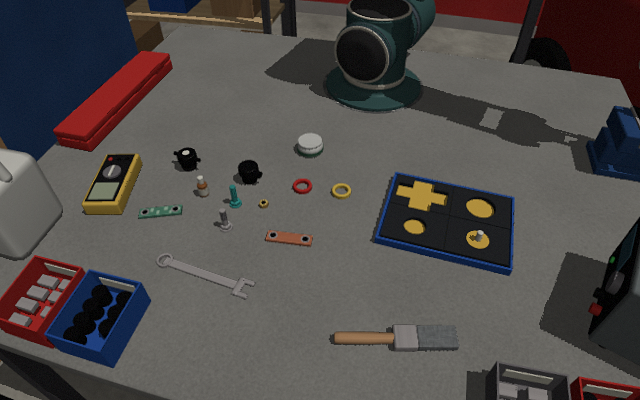

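Top view: tray at left (ring post nest (166,195), bolt nest (224,200), plug nest (162,238), bar nest (220,242)). The clean bar is at (334,166), steel bolt (397,166), red ring (340,234) and plug with dot (473,240). The turquoise bolt, terminal cap and green bar are to be left.

```bash
cat > h.py <<'E'
import cv2,numpy as np
from scipy.spatial.transform import Rotation as R
def ray(c,uv,z):
    K=np.array([[c["fx"],0,c["cx"]],[0,c["fy"],c["cy"]],[0,0,1]])
    n=cv2.undistortPoints(np.float32(uv).reshape(-1,1,2),K,c["dist"]).reshape(-1,2)
    w=R.from_quat(c["attitude"]).apply(np.c_[n,np.ones(len(n))])
    return c["position"]+w*((z-c["position"][2])/w[:,2])[:,None]
def blobs(mask,roi,amin=15):
    x0,y0,x1,y1=roi; m=np.zeros(mask.shape,np.uint8); m[y0:y1,x0:x1]=mask[y0:y1,x0:x1]
    n,l,s,c=cv2.connectedComponentsWithStats(m)
    return [(s[i,4],c[i],l==i) for i in range(1,n) if s[i,4]>=amin]
def pts(m): return np.argwhere(m)[:,::-1].astype(float)
def axis(P):
    d=P[:,:2]-P[:,:2].mean(0); return np.linalg.svd(d,full_matrices=False)[2][0]
E
cat > m1.py <<'E'
from cell import cams
from h import *
for n,rois in (("top",dict(tray=(120,160,270,280),bar=(300,150,365,180),ring=(320,220,360,250),dot=(455,225,495,250),bolt=(380,155,412,180),plug=(450,225,495,255))),
  ("scene",dict(tray=(365,165,525,280),bar=(258,225,320,250),ring=(285,170,318,198),dot=(170,140,205,175),bolt=(212,203,235,235),plug=(170,140,205,175)))):
    f=np.load(f"pics/{n}.npz");p=f["p"];d=f["d"];c=cams.get_calibration(n)
    H=cv2.cvtColor(p,cv2.COLOR_RGB2HSV).astype(int);h,s,v=H[...,0],H[...,1],H[...,2]
    yel=(h>20)&(h<35)&(s>150)&(v>80)
    for a,ce,m in blobs(yel,rois["tray"]):
        z=10 if a>150 else 20
        print(n,"yel",a,ce.round(1),[ray(c,pts(m),z).mean(0).round(1) for z in (6,16)])
    blue=(h>100)&(h<120)&(s>150)
    b=max(blobs(blue,rois["tray"]),key=lambda t:t[0])
    bx=cv2.boxPoints(cv2.minAreaRect(np.float32(ray(c,pts(b[2]),14)[:,:2])));print("tray box",bx.round(1).tolist())
    org=(h<18)&(s>110)&(v>90)
    a,ce,m=max(blobs(org,rois["bar"]),key=lambda t:t[0]);P=ray(c,pts(m),8)
    print("bar",a,cv2.minAreaRect(np.float32(P[:,:2])),axis(P))
    red=((h<8)|(h>172))&(s>150)
    a,ce,m=max(blobs(red,rois["ring"]),key=lambda t:t[0]);P=ray(c,pts(m),10)
    print("ring",a,cv2.minEnclosingCircle(np.float32(P[:,:2])),P.mean(0))
    a,ce,m=max(blobs((v>140)&(s<60),rois["dot"]),key=lambda t:t[0]);P=ray(c,pts(m),42)
    print("dot",a,ce,P.mean(0).round(1))
    a,ce,m=max(blobs(v<45,rois["plug"]),key=lambda t:t[0]);P=ray(c,pts(m),31)
    print("plug",a,P.mean(0).round(1),cv2.minAreaRect(np.float32(P[:,:2])),axis(P))
    x0,y0,x1,y1=rois["bolt"];q=p[y0:y1,x0:x1]
    cv2.imwrite(f"pics/b_{n}.png",cv2.resize(q[...,::-1],None,fx=10,fy=10,interpolation=0))
    if n=="top":
        for u,vv in((166,195),(190,180),(200,230),(280,200)): print("depth z",u,vv, c["position"][2]-d[vv-1:vv+2,u-1:u+2].mean())
E
python3 m1.py; python3 -c "
import cv2,numpy as np
a=cv2.imread('pics/b_top.png');b=cv2.imread('pics/b_scene.png')
o=np.zeros((330,560,3),np.uint8);o[:a.shape[0],:a.shape[1]]=a;o[:b.shape[0],330:330+b.shape[1]]=b;cv2.imwrite('pics/b.png',o)"
```

```text
top yel 266 [166.7 194.7] [array([536.7, 289.9,   6. ]), array([536.1, 285.7,  16. ])]
top yel 304 [223.5 200.1] [array([527.1, 165.5,   6. ]), array([526.6, 162.9,  16. ])]
top yel 1349 [219.  242.9] [array([434.8, 172.2,   6. ]), array([435.4, 169.6,  16. ])]
top yel 555 [162.5 237.5] [array([443.8, 295.1,   6. ]), array([444.4, 290.9,  16. ])]
tray box [[377.70001220703125, 104.4000015258789], [574.5, 90.0999984741211], [593.5, 350.8999938964844], [396.6000061035156, 365.20001220703125]]
bar 333 ((604.9793701171875, -71.52671813964844), (23.98554039001465, 89.59056854248047), 4.591487884521484) [-0.07444248  0.99722531]
ring 151 ((459.1076354980469, -85.04094696044922), 20.329248428344727) [458.4519627  -85.11592065  10.        ]
dot 45 [473.17777778 239.37777778] [ 453.  -359.8   42. ]
plug 363 [ 452.4 -358.4   31. ] ((452.1365661621094, -358.988037109375), (59.105220794677734, 44.884193420410156), 45.62397384643555) [-0.14896051 -0.98884315]
depth z 166 195 30.171251651919988
depth z 190 180 15.672411319888738
depth z 200 230 22.052660343326238
depth z 280 200 -2.513806941830012
[... 274 characters left out ...]
yel 241 [477.1 240.1] [array([525.3, 289.8,   6. ]), array([534.2, 287.3,  16. ])]
tray box [[374.1000061035156, 106.5999984741211], [585.2000122070312, 91.5], [603.9000244140625, 350.6000061035156], [392.70001220703125, 365.79998779296875]]
bar 327 ((607.1260986328125, -69.95795440673828), (24.851261138916016, 89.35971069335938), 4.93892240524292) [-0.08368931  0.9964919 ]
ring 167 ((463.8625793457031, -83.82823944091797), 23.073911666870117) [463.85126601 -83.30245569  10.        ]
dot 24 [185.25       152.29166667] [ 452.8 -360.1   42. ]
plug 374 [ 462.5 -353.2   31. ] ((460.9811096191406, -352.9130859375), (87.60794830322266, 46.66500473022461), 45.24750900268555) [0.74728044 0.6645088 ]
```

View pics/b.png

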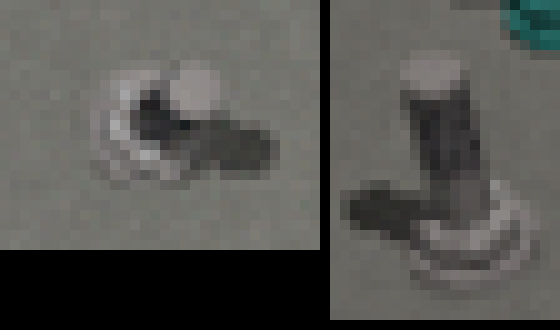

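Crop: bolt-tip centre at about (399,163.5) in top and (222,210) in scene. Bolt stands upright with free space around it.

```bash
cat >> h.py <<'E'
def goto(*targets):
    "targets (x,y,z,ydeg): print scaled shift/twist from the present pose; ydeg=world heading of tool y (mod 180)"
    from cell import r
    s=r.state();M=R.from_quat(s["orientation"]);A=M.as_matrix()
    cur=np.degrees(np.arctan2(A[1,1],A[0,1]))
    print("t %.2f"%s["t"],"pos",s["eef_pos"].round(1),"ydeg %.1f"%cur,"w %.2f gf %.1f"%(s["width"],s["grasp_force"]),"j6 %.2f"%s["joints"][5],"F",s["force"].round(1))
    for t in targets:
        d=M.inv().apply(np.array(t[:3])-s["eef_pos"])/300
        tw=-((t[3]-cur+90)%180-90)/60
        print(t,"->",d.round(3).tolist(),"twist %.3f"%tw)
E
python3 - <<'E'
from h import *; from cell import cams
t=cams.get_calibration("top");s=cams.get_calibration("scene")
print(ray(t,[[399,163.5]],52),ray(s,[[222,210]],52),ray(t,[[394,167]],2))
goto((350,480,235,-8.6),(450,380,235,-8.6))
E
```

```text
[[ 605.85089481 -203.74147349   52.        ]] [[ 607.19117693 -202.55988619   52.        ]] [[ 606.09288043 -204.08355153    2.        ]]
t 0.10 pos [148.5 658.3 235. ] ydeg 77.3 w 1.00 gf 0.0 j6 -0.04 F [-0.3  0.6 -0.1]
(350, 480, 235, -8.6) -> [-0.786, -0.432, 0.0] twist 1.432
(450, 380, 235, -8.6) -> [-1.185, -0.684, 0.001] twist 1.432
```

Call:
{"api": "servo_tool", "payload": {"rows": [[[-0.95, -0.55, 0], 0.9, 1], [[-0.95, -0.55, 0], 0.9, 1], [[-0.95, -0.55, 0], 0.9, 1], [[-0.95, -0.55, 0], 0.9, 1], [[-0.95, -0.55, 0], 0.9, 1], [[-0.95, -0.55, 0], 0.9, 1], [[-0.95, -0.55, 0], 0.9, 1], [[-0.95, -0.55, 0], 0.9, 1]]}}

```text
t: 1.1
eef_pos: [389.4, 435.6, 235.5]
orientation: [0.549, 0.836, -0.0, -0.0]
force: [0.5, -1.0, 0.8]
width: 1.001
grasp_force: 0.0
```

```bash
python3 -c "
from h import *
goto((450,140,235,-8.6),(450,200,235,-8.6))"
```

```text
t 1.10 pos [389.4 435.6 235.5] ydeg 23.4 w 1.00 gf 0.0 j6 0.39 F [ 0.5 -1.   0.8]
(450, 140, 235, -8.6) -> [-0.985, -0.206, 0.002] twist 0.534
(450, 200, 235, -8.6) -> [-0.801, -0.127, 0.002] twist 0.534
```

Call:
{"api": "servo_tool", "payload": {"rows": [[[-0.98, -0.2, 0], 0.53, 1], [[-0.98, -0.2, 0], 0.53, 1], [[-0.98, -0.2, 0], 0.53, 1], [[-0.98, -0.2, 0], 0.53, 1], [[-0.98, -0.2, 0], 0.53, 1], [[-0.98, -0.2, 0], 0.53, 1], [[-0.98, -0.2, 0], 0.53, 1], [[-0.98, -0.2, 0], 0.53, 1]]}}

```text
t: 2.1
eef_pos: [451.1, 142.5, 235.6]
orientation: [0.757, 0.654, -0.0, -0.0]
force: [0.7, 0.9, -0.6]
width: 1.003
grasp_force: 0.0
```

```bash
cat > snap.py <<'E'
import sys
from h import *
from cell import cams
def snap(name):
    c=cams.get_calibration("wrist");p,d=cams.camera("wrist")
    cv2.imwrite(f"pics/{name}.png",p[...,::-1]);np.savez(f"pics/{name}.npz",p=p,d=d,**{"c_"+k:v for k,v in c.items()})
    return c,p,d
if __name__=="__main__": snap(sys.argv[1])
E
python3 snap.py w1; python3 -c "
from h import *
goto((450,-160,200,-8.6),(452,-360,160,-8.6))"
```

```text
t 2.15 pos [451.1 142.4 235.6] ydeg -8.4 w 1.00 gf 0.0 j6 0.40 F [ 0.2  0.5 -0.6]
(450, -160, 200, -8.6) -> [-0.998, 0.143, 0.118] twist 0.004
(452, -360, 160, -8.6) -> [-1.656, 0.247, 0.252] twist 0.004
```

View pics/w1.png

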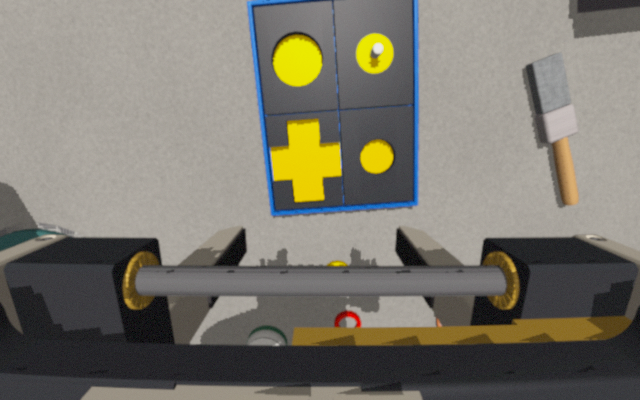

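Wrist view: the whole tray is visible, with the post top at about (378,47), plug pocket (298,60), bolt pocket (377,157) and bar slot (306,161).

```bash
python3 - <<'E'
from h import *
f=np.load("pics/w1.npz");p=f["p"];c={k[2:]:f[k] for k in f.files if k[:2]=="c_"}
H=cv2.cvtColor(p,cv2.COLOR_RGB2HSV).astype(int);h,s,v=H[...,0],H[...,1],H[...,2]
for a,ce,m in blobs((h>20)&(h<35)&(s>150)&(v>80),(240,0,430,220),50):
    print(a,ce.round(),[ray(c,[ce],z)[0].round(1).tolist() for z in(6,16)])
b=max(blobs((h>100)&(h<125)&(s>130),(240,0,430,220)),key=lambda t:t[0])
print(cv2.minAreaRect(np.float32(ray(c,pts(b[2]),16)[:,:2])))
a,ce,m=max(blobs((s<60)&(v>150),(360,35,395,60),5),key=lambda t:t[0]);print(a,ce,ray(c,[ce],38))
# rough floor check of objects near: red ring
E
```

```text
1029 [374.  54.] [[539.9, 290.2, 6.0], [537.8, 288.0, 16.0]]
2046 [297.  60.] [[445.4, 296.6, 6.0], [445.8, 294.2, 16.0]]
3857 [306. 160.] [[436.5, 173.4, 6.0], [437.2, 174.3, 16.0]]
937 [377. 156.] [[529.7, 165.1, 6.0], [527.9, 166.2, 16.0]]
((486.8276062011719, 230.0579376220703), (259.2868957519531, 196.7606201171875), 85.67884826660156)
89 [377.51685393  48.31460674] [[537.67727365 288.18738282  38.        ]]
```

Call:
{"api": "servo_tool", "payload": {"rows": [[[-1, 0.14, 0.1], 0, 1], [[-1, 0.14, 0.1], 0, 1], [[-1, 0.14, 0.1], 0, 1], [[-1, 0.14, 0.1], 0, 1], [[-1, 0.14, 0.1], 0, 1], [[-1, 0.14, 0.1], 0, 1], [[-1, 0.14, 0.1], 0, 1], [[-1, 0.14, 0.1], 0, 1]]}}

```text
t: 3.15
eef_pos: [448.9, -160.5, 205.9]
orientation: [0.757, 0.654, 0.0, 0.0]
force: [0.2, -0.0, 0.6]
width: 0.999
grasp_force: 0.0
```

```bash
python3 snap.py w2; python3 -c "
from h import *
goto((452.5,-300,160,-8.6),(452.5,-360,120,-8.6))"
```

```text
t 3.20 pos [ 448.8 -160.6  205.9] ydeg -8.4 w 1.00 gf 0.0 j6 -0.25 F [0.1 0.  0.2]
(452.5, -300, 160, -8.6) -> [-0.458, 0.08, 0.153] twist 0.004
(452.5, -360, 120, -8.6) -> [-0.656, 0.109, 0.286] twist 0.004
```

View pics/w2.png

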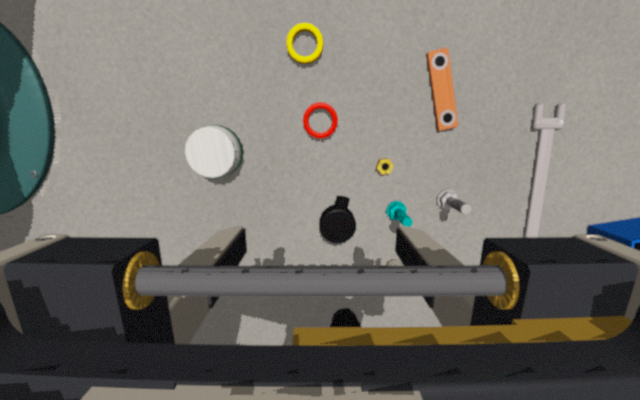

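Wrist view: bar (442,90), steel bolt (tip 465,209, head about 447,200), red ring (320,120) and terminal cap (338,222). The plug is hidden behind the gripper bar, at about (345,320).

```bash
python3 - <<'E'
from h import *
f=np.load("pics/w2.npz");p=f["p"];c={k[2:]:f[k] for k in f.files if k[:2]=="c_"}
H=cv2.cvtColor(p,cv2.COLOR_RGB2HSV).astype(int);h,s,v=H[...,0],H[...,1],H[...,2]
a,ce,m=max(blobs((h<18)&(s>110)&(v>90),(415,35,470,145)),key=lambda t:t[0]);P=ray(c,pts(m),8)
print("bar",cv2.minAreaRect(np.float32(P[:,:2])),axis(P))
a,ce,m=max(blobs(((h<8)|(h>172))&(s>150),(290,90,350,150)),key=lambda t:t[0]);P=ray(c,pts(m),10)
print("ring",cv2.minEnclosingCircle(np.float32(P[:,:2])))
print("bolt",ray(c,[[466,209]],52),ray(c,[[446,199]],2))
E
```

```text
bar ((605.3991088867188, -69.68368530273438), (24.810503005981445, 89.44294738769531), 4.697112083435059) [ 0.08289356 -0.99655841]
ring ((460.41339111328125, -82.97130584716797), 20.34720802307129)
bolt [[ 606.99640896 -201.57065656   52.        ]] [[ 605.95343172 -201.86445625    2.        ]]
```

Call:
{"api": "servo_tool", "payload": {"rows": [[[-0.656, 0.109, 0.28], 0, 1], [[-0.656, 0.109, 0.28], 0, 1], [[-0.656, 0.109, 0.28], 0, 1], [[-0.656, 0.109, 0.28], 0, 1], [[-0.656, 0.109, 0.35], 0, 1], [[-0.656, 0.109, 0.42], 0, 1], [[-0.656, 0.109, 0.42], 0, 1], [[-0.656, 0.109, 0.42], 0, 1]]}}

```text
t: 4.2
eef_pos: [452.2, -360.8, 80.4]
orientation: [0.757, 0.653, 0.0, 0.0]
force: [0.8, -0.5, -0.0]
width: 1.002
grasp_force: 0.0
```

```bash
python3 - <<'E'
from h import *
from cell import cams
goto((453,-360,36,-8.6),(453,-360,120,-8.6))
p,d=cams.camera("scene");q=cv2.resize(p[110:230,110:310,::-1],None,fx=4,fy=4);cv2.imwrite("pics/s2.png",q)
E
```

```text
t 4.20 pos [ 452.2 -360.8   80.4] ydeg -8.4 w 1.00 gf 0.0 j6 -0.57 F [ 0.8 -0.5 -0. ]
(453, -360, 36, -8.6) -> [0.003, 0.002, 0.148] twist 0.003
(453, -360, 120, -8.6) -> [0.003, 0.002, -0.132] twist 0.003
```

View pics/s2.png

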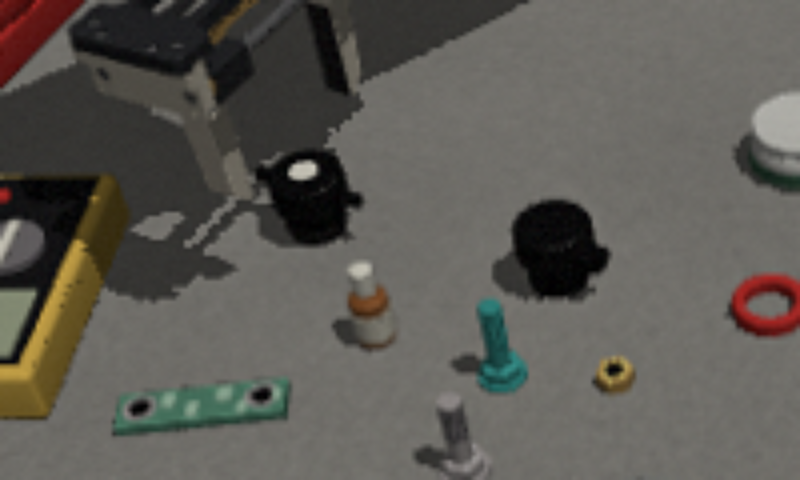

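Scene crop: the fingers straddle the plug (white dot at 303,170 in the crop), and the nipples lie clear of the finger line.

Call:
{"api": "servo_tool", "payload": {"rows": [[[0.003, 0.002, 0.07], 0, 1], [[0.003, 0.002, 0.147], 0, 1], [[0.003, 0.002, 0.147], 0, 1], [[0.003, 0.002, 0.147], 0, -1], [[0.003, 0.002, 0.147], 0, -1], [[0.003, 0.002, 0.147], 0, -1], [[0.003, 0.002, 0.147], 0, -1], [[0.003, 0.002, 0.147], 0, -1]], "squeeze": 20}}

```text
t: 5.25
eef_pos: [452.5, -360.6, 35.7]
orientation: [0.758, 0.653, 0.0, 0.0]
force: [-0.1, 0.1, 0.1]
width: 0.508
grasp_force: 0.0
```

```bash
python3 -c "
from h import *
goto((450,-280,150,-8.6),(447,-110,150,-8.6))"
```

```text
t 5.25 pos [ 452.5 -360.6   35.7] ydeg -8.5 w 0.51 gf 0.0 j6 -0.57 F [-0.1  0.1  0.1]
(450, -280, 150, -8.6) -> [0.264, -0.048, -0.381] twist 0.002
(447, -110, 150, -8.6) -> [0.823, -0.142, -0.381] twist 0.002
```

Call:
{"api": "servo_tool", "payload": {"rows": [[[0, 0, 0], 0, -1], [[0, 0, 0], 0, -1], [[0, 0, -0.15], 0, -1], [[0, 0, -0.3], 0, -1], [[0.2, -0.03, -0.38], 0, -1], [[0.4, -0.07, -0.38], 0, -1], [[0.6, -0.1, -0.38], 0, -1], [[0.82, -0.14, -0.38], 0, -1]]}}

```text
t: 6.25
eef_pos: [447.0, -113.9, 149.6]
orientation: [0.758, 0.652, 0.0, 0.0]
force: [1.2, 0.0, -0.6]
width: 0.466
grasp_force: 20.0
```

```bash
python3 -c "
from h import *
goto((445.7,160,120,-8.6),(445.7,292,80,-8.6))"
```

```text
t 6.25 pos [ 447.  -113.9  149.6] ydeg -8.5 w 0.47 gf 20.0 j6 -0.16 F [ 1.2  0.  -0.6]
(445.7, 160, 120, -8.6) -> [0.902, -0.14, 0.099] twist 0.001
(445.7, 292, 80, -8.6) -> [1.337, -0.205, 0.232] twist 0.001
```

Held. Carry on to the tray.

Call:
{"api": "servo_tool", "payload": {"rows": [[[0.98, -0.15, 0.05], 0, -1], [[0.98, -0.15, 0.05], 0, -1], [[0.98, -0.15, 0.05], 0, -1], [[0.98, -0.15, 0.05], 0, -1], [[0.98, -0.15, 0.05], 0, -1], [[0.98, -0.15, 0.05], 0, -1], [[0.98, -0.15, 0.05], 0, -1], [[0.98, -0.15, 0.05], 0, -1]]}}

```text
t: 7.25
eef_pos: [446.6, 180.8, 134.6]
orientation: [0.758, 0.652, 0.0, 0.0]
force: [0.2, -1.1, 0.3]
width: 0.467
grasp_force: 20.0
```

```bash
python3 -c "
from h import *
goto((445.7,292,60,-8.6),(445.7,292,46,-8.6))"
```

```text
t 7.25 pos [446.6 180.8 134.6] ydeg -8.6 w 0.47 gf 20.0 j6 0.48 F [ 0.2 -1.1  0.3]
(445.7, 292, 60, -8.6) -> [0.366, -0.058, 0.249] twist 0.000
(445.7, 292, 46, -8.6) -> [0.366, -0.058, 0.295] twist 0.000
```

Call:
{"api": "servo_tool", "payload": {"rows": [[[0.2, -0.03, 0.05], 0, -1], [[0.366, -0.057, 0.1], 0, -1], [[0.366, -0.057, 0.2], 0, -1], [[0.366, -0.057, 0.27], 0, -1], [[0.366, -0.057, 0.295], 0, -1], [[0.366, -0.057, 0.305], 0, -1], [[0.366, -0.057, 0.308], 0, -1], [[0.366, -0.057, 0.308], 0, -1]]}}

```text
t: 8.25
eef_pos: [446.2, 292.6, 44.7]
orientation: [0.758, 0.652, 0.0, -0.0]
force: [-12.8, -6.0, 22.1]
width: 0.468
grasp_force: 20.0
```

```bash
python3 -c "
from h import *
goto((445.7,292,42.5,-8.6))"
```

```text
t 8.25 pos [446.2 292.6  44.7] ydeg -8.6 w 0.47 gf 20.0 j6 0.68 F [-12.8  -6.   22.1]
(445.7, 292, 42.5, -8.6) -> [-0.002, -0.001, 0.007] twist 0.000
```

Call:
{"api": "servo_tool", "payload": {"rows": [[[0, 0, -0.006], 0, -1], [[0, 0, -0.006], 0, 0.5], [[0, 0, -0.006], 0, 0.5], [[0, 0, -0.006], 0, 0.5], [[0, 0, -0.006], 0, 0.5], [[0, 0, -0.1], 0, 0.5], [[0, 0, -0.25], 0, 0.5], [[0, 0, -0.4], 0, 0.5]]}}

```text
t: 9.25
eef_pos: [445.6, 292.8, 163.3]
orientation: [0.758, 0.653, -0.0, -0.0]
force: [0.1, 0.1, 0.6]
width: 0.754
grasp_force: 0.0
```

```bash
python3 - <<'E'
from h import *
from cell import cams
goto((520,100,160,90),(606.3,-202.3,120,90))
p,d=cams.camera("scene");q=cv2.resize(p[150:290,350:550,::-1],None,fx=4,fy=4);cv2.imwrite("pics/s3.png",q)
E
```

```text
t 9.25 pos [445.6 292.8 163.3] ydeg -8.5 w 0.75 gf 0.0 j6 0.68 F [0.1 0.1 0.6]
(520, 100, 160, 90) -> [-0.599, 0.34, 0.011] twist 1.358
(606.3, -202.3, 120, 90) -> [-1.553, 0.774, 0.145] twist 1.358
```

View pics/s3.png

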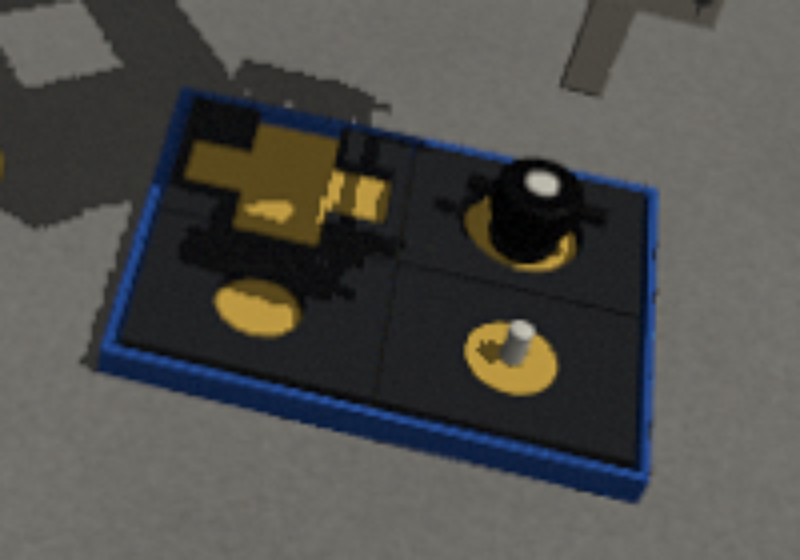

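Plug stands upright in its pocket (crop 540,200), with only the dot nest filled. Next the bolt, keeping the finger direction.

```bash
python3 -c "
from h import *
goto((530,40,150,-5),(606.5,-202.5,120,-5))"
```

```text
t 9.30 pos [447.1 293.8 169.9] ydeg -8.5 w 0.75 gf 0.0 j6 0.68 F [0.9 0.7 7.3]
(530, 40, 150, -5) -> [-0.796, 0.398, 0.065] twist -0.058
(606.5, -202.5, 120, -5) -> [-1.558, 0.769, 0.164] twist -0.058
```

Call:
{"api": "servo_tool", "payload": {"rows": [[[-0.98, 0.485, 0.05], -0.05, 0.1], [[-0.98, 0.485, 0.05], -0.05, 0.1], [[-0.98, 0.485, 0.05], -0.05, 0.1], [[-0.98, 0.485, 0.05], -0.05, 0.1], [[-0.98, 0.485, 0.05], -0.05, 0.1], [[-0.98, 0.485, 0.05], -0.05, 0.1], [[-0.98, 0.485, 0.05], -0.05, 0.1], [[-0.98, 0.485, 0.05], -0.05, 0.1]]}}

```text
t: 10.3
eef_pos: [546.0, -18.1, 147.1]
orientation: [0.74, 0.673, 0.0, -0.0]
force: [0.5, -0.8, 0.0]
width: 0.549
grasp_force: 0.0
```

```bash
python3 -c "
from h import *
goto((606.5,-202.5,120,-5),(606.5,-202.5,40,-5))"
```

```text
t 10.30 pos [546.  -18.1 147.1] ydeg -5.4 w 0.55 gf 0.0 j6 0.02 F [ 0.5 -0.8  0. ]
(606.5, -202.5, 120, -5) -> [-0.593, 0.259, 0.09] twist -0.007
(606.5, -202.5, 40, -5) -> [-0.593, 0.259, 0.357] twist -0.007
```

Call:
{"api": "servo_tool", "payload": {"rows": [[[-0.2, 0.085, 0.05], 0, 0.1], [[-0.4, 0.175, 0.09], 0, 0.1], [[-0.593, 0.259, 0.09], 0, 0.1], [[-0.593, 0.259, 0.09], 0, 0.1], [[-0.593, 0.259, 0.13], 0, 0.1], [[-0.593, 0.259, 0.2], 0, 0.1], [[-0.593, 0.259, 0.28], 0, 0.1], [[-0.593, 0.259, 0.357], 0, 0.1]]}}

```text
t: 11.3
eef_pos: [605.8, -202.0, 38.0]
orientation: [0.74, 0.673, -0.0, -0.0]
force: [0.4, 0.5, -1.1]
width: 0.551
grasp_force: 0.0
```

Call:
{"api": "servo_tool", "payload": {"rows": [[[0, 0, 0], 0, 0.1], [[0, 0, 0], 0, -1], [[0, 0, 0], 0, -1], [[0, 0, 0], 0, -1], [[0, 0, 0], 0, -1], [[0, 0, 0], 0, -1], [[0, 0, 0], 0, -1], [[0, 0, 0], 0, -1]]}}

```text
t: 12.3
eef_pos: [606.5, -204.0, 40.2]
orientation: [0.74, 0.672, 0.0, 0.0]
force: [-0.3, -0.3, 3.2]
width: 0.121
grasp_force: 20.0
```

```bash
python3 -c "
from h import *
goto((606.5,-202.5,140,-5),(555,0,140,-5))"
```

```text
t 12.30 pos [ 606.5 -204.    40.2] ydeg -5.5 w 0.12 gf 20.0 j6 -0.27 F [-0.3 -0.3  3.2]
(606.5, -202.5, 140, -5) -> [0.005, -0.0, -0.333] twist -0.008
(555, 0, 140, -5) -> [0.66, -0.236, -0.333] twist -0.008
```

Call:
{"api": "servo_tool", "payload": {"rows": [[[0, 0, -0.12], 0, -1], [[0, 0, -0.25], 0, -1], [[0.1, -0.036, -0.33], 0, -1], [[0.28, -0.1, -0.33], 0, -1], [[0.46, -0.164, -0.33], 0, -1], [[0.64, -0.229, -0.33], 0, -1], [[0.82, -0.293, -0.33], 0, -1], [[0.98, -0.35, -0.33], 0, -1]]}}

```text
t: 13.3
eef_pos: [529.3, 100.6, 139.0]
orientation: [0.74, 0.672, 0.0, -0.0]
force: [0.7, -0.4, -1.2]
width: 0.125
grasp_force: 20.0
```

```bash
python3 -c "
from h import *
goto((527,165.5,100,-5),(527,165.5,52,-5))"
```

```text
t 13.30 pos [529.3 100.6 139. ] ydeg -5.5 w 0.13 gf 20.0 j6 0.24 F [ 0.7 -0.4 -1.2]
(527, 165.5, 100, -5) -> [0.215, -0.028, 0.13] twist -0.008
(527, 165.5, 52, -5) -> [0.214, -0.028, 0.29] twist -0.008
```

Call:
{"api": "servo_tool", "payload": {"rows": [[[0.12, -0.016, 0], 0, -1], [[0.215, -0.028, 0.03], 0, -1], [[0.215, -0.028, 0.1], 0, -1], [[0.215, -0.028, 0.19], 0, -1], [[0.215, -0.028, 0.26], 0, -1], [[0.215, -0.028, 0.287], 0, -1], [[0.215, -0.028, 0.298], 0, -1], [[0.215, -0.028, 0.298], 0, -1]]}}

```text
t: 14.3
eef_pos: [528.5, 163.7, 50.5]
orientation: [0.74, 0.672, 0.0, 0.0]
force: [0.5, 0.6, -0.2]
width: 0.128
grasp_force: 20.0
```

```bash
python3 - <<'E'
from h import *
from cell import cams
goto((527,165.5,48,-5))
p,d=cams.camera("scene");q=cv2.resize(p[150:290,350:550,::-1],None,fx=4,fy=4);cv2.imwrite("pics/s4.png",q)
E
```

```text
t 14.30 pos [528.5 163.7  50.5] ydeg -5.5 w 0.13 gf 20.0 j6 0.35 F [ 0.5  0.6 -0.2]
(527, 165.5, 48, -5) -> [0.006, -0.005, 0.008] twist -0.009
```

View pics/s4.png

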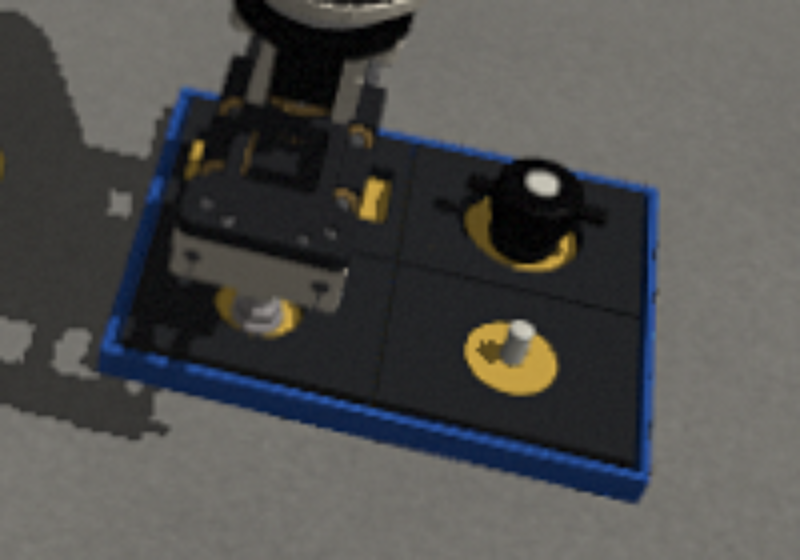

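Bolt head hovers inside the small pocket (crop 265,312). Lower it gently.

Call:
{"api": "servo_tool", "payload": {"rows": [[[0, 0, 0.002], 0, -1], [[0, 0, 0.004], 0, -1], [[0, 0, 0.006], 0, -1], [[0, 0, 0.007], 0, -1], [[0, 0, 0.007], 0, -1], [[0, 0, 0.007], 0, -1], [[0, 0, 0.007], 0, -1], [[0, 0, 0.007], 0, -1]]}}

```text
t: 15.35
eef_pos: [528.8, 164.0, 50.1]
orientation: [0.74, 0.672, 0.001, 0.001]
force: [-9.2, -3.3, 23.4]
width: 0.127
grasp_force: 20.1
```

Call:
{"api": "servo_tool", "payload": {"rows": [[[0, 0, -0.005], 0, -1], [[0, 0, -0.005], 0, 0.0], [[0, 0, -0.005], 0, 0.0], [[0, 0, -0.005], 0, 0.0], [[0, 0, -0.005], 0, 0.0], [[0, 0, -0.07], 0, 0.0], [[0, 0, -0.2], 0, 0.0], [[0, 0, -0.33], 0, 0.0]]}}

```text
t: 16.35
eef_pos: [528.0, 163.8, 149.1]
orientation: [0.74, 0.672, 0.0, 0.0]
force: [0.4, 0.6, -0.1]
width: 0.502
grasp_force: 0.0
```

```bash
python3 -c "
from h import *
goto((605.6,-70.3,110,-4.7),(605.6,-70.3,18.5,-4.7))"
```

```text
t 16.35 pos [528.  163.8 149.1] ydeg -5.5 w 0.50 gf 0.0 j6 0.35 F [ 0.4  0.6 -0.1]
(605.6, -70.3, 110, -4.7) -> [-0.752, 0.332, 0.13] twist -0.013
(605.6, -70.3, 18.5, -4.7) -> [-0.752, 0.332, 0.435] twist -0.013
```

Call:
{"api": "servo_tool", "payload": {"rows": [[[-0.19, 0.083, 0], -0.17, 0.1], [[-0.38, 0.166, 0.05], -0.17, 0.1], [[-0.57, 0.249, 0.13], -0.17, 0.1], [[-0.753, 0.332, 0.13], -0.17, 0.1], [[-0.753, 0.332, 0.13], -0.17, 0.1], [[-0.753, 0.332, 0.25], -0.17, 0.1], [[-0.753, 0.332, 0.35], -0.17, 0.1], [[-0.753, 0.332, 0.35], -0.17, 0.1]]}}

```text
t: 17.35
eef_pos: [604.5, -69.8, 40.6]
orientation: [0.677, 0.736, -0.001, -0.001]
force: [0.2, -0.5, 0.2]
width: 0.553
grasp_force: 0.0
```

```bash
python3 - <<'E'
from h import *
from cell import cams
goto((605.8,-70.4,18.5,4.7))
p,d=cams.camera("scene");a=cv2.resize(p[180:280,220:370,::-1],None,fx=4,fy=4);b=cv2.resize(p[180:280,370:520,::-1],None,fx=1.3,fy=1.3)
cv2.imwrite("pics/s5.png",a); print(a.shape)
E
```

```text
t 17.35 pos [604.5 -69.8  40.6] ydeg 4.7 w 0.55 gf 0.0 j6 -0.24 F [ 0.2 -0.5  0.2]
(605.8, -70.4, 18.5, 4.7) -> [-0.002, 0.004, 0.074] twist 0.000
(400, 600, 3)
```

View pics/s5.png

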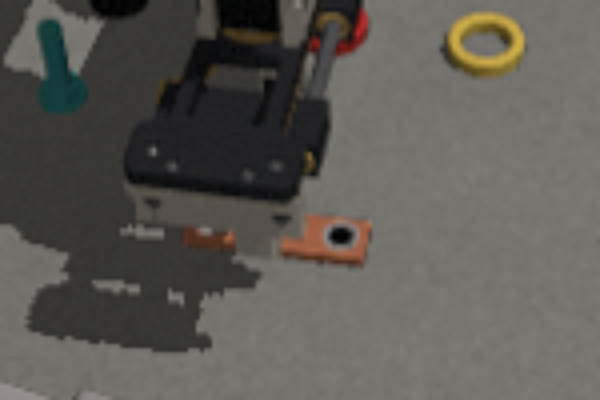

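Fingers straddle the bar near its middle (crop 260,240). Descend and grip.

Call:
{"api": "servo_tool", "payload": {"rows": [[[0, 0.002, 0.04], 0, 0.1], [[0, 0.004, 0.071], 0, 0.1], [[0, 0.004, 0.071], 0, 0.1], [[0, 0.004, 0.071], 0, -1], [[0, 0.004, 0.071], 0, -1], [[0, 0.004, 0.071], 0, -1], [[0, 0.004, 0.071], 0, -1], [[0, 0.004, 0.071], 0, -1]], "squeeze": 35}}

```text
t: 18.4
eef_pos: [606.7, -70.5, 20.4]
orientation: [0.678, 0.735, 0.0, 0.0]
force: [0.2, 0.3, 2.4]
width: 0.249
grasp_force: 35.0
```

```bash
python3 -c "
from h import *
goto((560,0,110,-4.2),(437,172.5,110,-4.2))"
```

```text
t 18.40 pos [606.7 -70.5  20.4] ydeg 4.7 w 0.25 gf 35.0 j6 -0.24 F [0.2 0.3 2.4]
(560, 0, 110, -4.2) -> [0.247, -0.136, -0.299] twist 0.148
(437, 172.5, 110, -4.2) -> [0.854, -0.498, -0.299] twist 0.148
```

Call:
{"api": "servo_tool", "payload": {"rows": [[[0, 0, -0.12], 0, -1], [[0, 0, -0.28], 0, -1], [[0.15, -0.087, -0.35], 0.14, -1], [[0.31, -0.18, -0.35], 0.14, -1], [[0.47, -0.274, -0.35], 0.14, -1], [[0.63, -0.367, -0.35], 0.14, -1], [[0.78, -0.455, -0.33], 0.148, -1], [[0.854, -0.498, -0.3], 0.148, -1]]}}

```text
t: 19.4
eef_pos: [435.4, 174.3, 110.3]
orientation: [0.732, 0.681, 0.0, 0.0]
force: [0.7, -0.2, -1.5]
width: 0.253
grasp_force: 35.0
```

```bash
python3 -c "
from h import *
goto((437,172.5,45,-4.2),(437,172.5,31,-4.2))"
```

```text
t 19.40 pos [435.4 174.3 110.3] ydeg -4.1 w 0.25 gf 35.0 j6 0.40 F [ 0.7 -0.2 -1.5]
(437, 172.5, 45, -4.2) -> [-0.006, 0.006, 0.218] twist 0.002
(437, 172.5, 31, -4.2) -> [-0.006, 0.006, 0.264] twist 0.002
```

Call:
{"api": "servo_tool", "payload": {"rows": [[[-0.002, 0.003, 0.06], 0, -1], [[-0.003, 0.004, 0.14], 0, -1], [[-0.003, 0.004, 0.21], 0, -1], [[-0.003, 0.004, 0.25], 0, -1], [[-0.003, 0.004, 0.262], 0, -1], [[-0.003, 0.004, 0.266], 0, -1], [[-0.003, 0.004, 0.27], 0, -1], [[-0.003, 0.004, 0.27], 0, -1]]}}

```text
t: 20.4
eef_pos: [438.3, 171.7, 30.4]
orientation: [0.732, 0.681, 0.0, 0.0]
force: [-3.7, -3.0, 7.0]
width: 0.252
grasp_force: 35.0
```

```bash
python3 - <<'E'
from h import *
from cell import cams
goto((437,172.5,28,-4.2))
p,d=cams.camera("scene");q=cv2.resize(p[150:290,350:550,::-1],None,fx=4,fy=4);cv2.imwrite("pics/s6.png",q)
E
```

```text
t 20.40 pos [438.3 171.7  30.4] ydeg -4.2 w 0.25 gf 35.0 j6 0.39 F [-3.7 -3.   7. ]
(437, 172.5, 28, -4.2) -> [0.002, -0.005, 0.008] twist 0.000
```

View pics/s6.png

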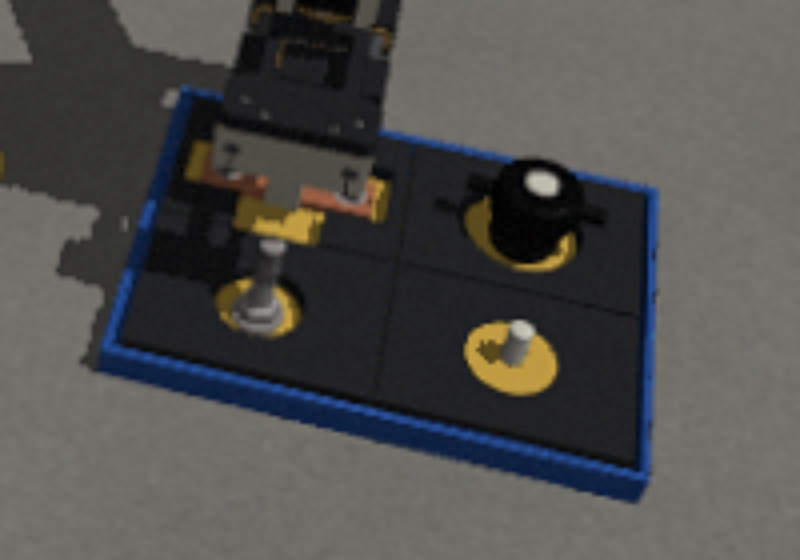

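Bar lies in the slot between its ends and has just touched (force 7 N). Bolt stands in its pocket. Release.

Call:
{"api": "servo_tool", "payload": {"rows": [[[0, 0, 0], 0, -0.15], [[0, 0, 0], 0, -0.15], [[0, 0, 0], 0, -0.15], [[0, 0, 0], 0, -0.15], [[0, 0, -0.05], 0, -0.15], [[0, 0, -0.15], 0, -0.15], [[0, 0, -0.28], 0, -0.15], [[0, 0, -0.4], 0, 0.4]]}}

```text
t: 21.45
eef_pos: [437.9, 171.7, 151.7]
orientation: [0.732, 0.681, 0.0, 0.0]
force: [0.4, 0.4, -0.1]
width: 0.486
grasp_force: 0.0
```

```bash
python3 - <<'E'
from h import *
from cell import cams
goto((460.5,-83.5,110,-4.2),(460.5,-83.5,20,-4.2))
p,d=cams.camera("top");np.savez("pics/top2.npz",p=p)
E
```

```text
t 21.45 pos [437.9 171.7 151.7] ydeg -4.2 w 0.49 gf 0.0 j6 0.39 F [ 0.4  0.4 -0.1]
(460.5, -83.5, 110, -4.2) -> [-0.843, 0.137, 0.139] twist 0.000
(460.5, -83.5, 20, -4.2) -> [-0.843, 0.137, 0.439] twist 0.000
```

Call:
{"api": "servo_tool", "payload": {"rows": [[[-0.2, 0.032, 0.03], 0, 0.5], [[-0.4, 0.065, 0.09], 0, 0.5], [[-0.6, 0.097, 0.12], 0, 0.5], [[-0.8, 0.13, 0.13], 0, 0.5], [[-0.844, 0.136, 0.14], 0, 0.5], [[-0.844, 0.136, 0.2], 0, 0.5], [[-0.844, 0.136, 0.3], 0, 0.5], [[-0.844, 0.136, 0.36], 0, 0.5]]}}

```text
t: 22.5
eef_pos: [459.5, -82.3, 39.3]
orientation: [0.732, 0.681, -0.0, -0.001]
force: [0.7, 0.0, 0.2]
width: 0.752
grasp_force: 0.0
```

```bash
python3 -c "
from h import *
goto((460,-84,20,-4.2))"
```

```text
t 22.50 pos [459.5 -82.3  39.3] ydeg -4.1 w 0.75 gf 0.0 j6 -0.16 F [0.7 0.  0.2]
(460, -84, 20, -4.2) -> [-0.006, 0.002, 0.064] twist 0.002
```

Call:
{"api": "servo_tool", "payload": {"rows": [[[0, 0.002, 0.02], 0, 0.5], [[-0.002, 0.002, 0.04], 0, 0.5], [[-0.002, 0.002, 0.06], 0, 0.5], [[-0.002, 0.002, 0.068], 0, 0.5], [[-0.002, 0.002, 0.068], 0, 0.5], [[-0.002, 0.002, 0.068], 0, 0.5], [[-0.002, 0.002, 0.068], 0, 0.5], [[-0.002, 0.002, 0.068], 0, 0.5]]}}

```text
t: 23.5
eef_pos: [460.7, -84.5, 21.0]
orientation: [0.732, 0.681, 0.0, 0.0]
force: [-0.3, -0.3, 0.3]
width: 0.75
grasp_force: 0.0
```

Call:
{"api": "servo_tool", "payload": {"rows": [[[0, 0, 0.004], 0, -1], [[0, 0, 0.004], 0, -1], [[0, 0, 0.004], 0, -1], [[0, 0, 0.004], 0, -1], [[0, 0, 0.004], 0, -1], [[0, 0, 0.004], 0, -1], [[0, 0, 0.004], 0, -1], [[0, 0, 0.004], 0, -1]], "squeeze": 12}}

```text
t: 24.5
eef_pos: [460.7, -84.5, 19.7]
orientation: [0.732, 0.681, -0.0, 0.0]
force: [-0.6, 0.2, -0.2]
width: 0.451
grasp_force: 12.0
```

```bash
python3 -c "
from h import *
goto((460,-84,130,-4.2),(500,140,130,-4.2))"
```

```text
t 24.50 pos [460.7 -84.5  19.7] ydeg -4.2 w 0.45 gf 12.0 j6 -0.16 F [-0.6  0.2 -0.2]
(460, -84, 130, -4.2) -> [0.002, -0.002, -0.368] twist 0.000
(500, 140, 130, -4.2) -> [0.756, 0.076, -0.368] twist 0.000
```

Call:
{"api": "servo_tool", "payload": {"rows": [[[0, 0, -0.12], 0, -1], [[0, 0, -0.25], 0, -1], [[0, 0, -0.37], 0, -1], [[0.15, 0.015, -0.37], 0, -1], [[0.3, 0.03, -0.37], 0, -1], [[0.45, 0.045, -0.37], 0, -1], [[0.6, 0.06, -0.37], 0, -1], [[0.756, 0.076, -0.37], 0, -1]]}}

```text
t: 25.5
eef_pos: [500.1, 141.6, 130.8]
orientation: [0.732, 0.681, 0.0, 0.0]
force: [0.5, -0.5, -0.5]
width: 0.452
grasp_force: 12.0
```

```bash
python3 -c "
from h import *
goto((536.7,287,90,-4.2),(536.7,287,65,-4.2))"
```

```text
t 25.50 pos [500.1 141.6 130.8] ydeg -4.2 w 0.45 gf 12.0 j6 0.30 F [ 0.5 -0.5 -0.5]
(536.7, 287, 90, -4.2) -> [0.492, 0.086, 0.136] twist 0.000
(536.7, 287, 65, -4.2) -> [0.492, 0.086, 0.219] twist 0.000
```

Call:
{"api": "servo_tool", "payload": {"rows": [[[0.2, 0.035, 0], 0, -1], [[0.4, 0.07, 0.03], 0, -1], [[0.492, 0.086, 0.08], 0, -1], [[0.492, 0.086, 0.136], 0, -1], [[0.492, 0.086, 0.18], 0, -1], [[0.492, 0.086, 0.2], 0, -1], [[0.492, 0.086, 0.2], 0, -1], [[0.492, 0.086, 0.2], 0, -1]]}}

```text
t: 26.5
eef_pos: [536.8, 285.1, 71.5]
orientation: [0.733, 0.681, 0.001, 0.0]
force: [0.5, -0.0, -0.8]
width: 0.449
grasp_force: 12.0
```

```bash
python3 - <<'E'
from h import *
from cell import cams
goto((536.7,287,38,-4.2))
p,d=cams.camera("scene");q=cv2.resize(p[170:270,400:520,::-1],None,fx=5,fy=5);cv2.imwrite("pics/s7.png",q)
E
```

```text
t 26.50 pos [536.8 285.1  71.5] ydeg -4.2 w 0.45 gf 12.0 j6 0.52 F [ 0.5 -0.  -0.8]
(536.7, 287, 38, -4.2) -> [0.006, -0.001, 0.112] twist -0.000
```

View pics/s7.png

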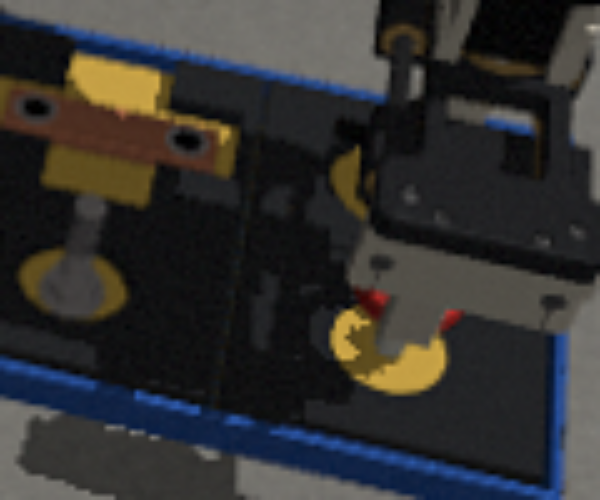

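Bar flat in slot, bolt upright, ring (red, 410,310) held above the post. Lower with a check on the way.

Call:
{"api": "servo_tool", "payload": {"rows": [[[0.004, 0, 0.015], 0, -1], [[0.004, 0, 0.03], 0, -1], [[0.004, 0, 0.045], 0, -1], [[0.004, 0, 0.05], 0, -1], [[0.004, 0, 0.055], 0, -1], [[0.004, 0, 0.06], 0, -1], [[0.004, 0, 0.06], 0, -1], [[0.004, 0, 0.06], 0, -1]]}}

```text
t: 27.55
eef_pos: [536.6, 286.6, 52.7]
orientation: [0.732, 0.681, 0.0, 0.0]
force: [0.9, 0.4, -0.7]
width: 0.451
grasp_force: 12.0
```

No contact with bottom at 33 mm, so it is over the post. Lower on to 39.

Call:
{"api": "servo_tool", "payload": {"rows": [[[0, 0, 0.015], 0, -1], [[0, 0, 0.03], 0, -1], [[0, 0, 0.038], 0, -1], [[0, 0, 0.042], 0, -1], [[0, 0, 0.045], 0, -1], [[0, 0, 0.047], 0, -1], [[0, 0, 0.047], 0, -1], [[0, 0, 0.047], 0, -1]]}}

```text
t: 28.55
eef_pos: [536.6, 286.6, 39.5]
orientation: [0.732, 0.681, 0.0, 0.0]
force: [-5.4, -2.4, 9.6]
width: 0.45
grasp_force: 12.0
```

Seated. Release and rise.

Call:
{"api": "servo_tool", "payload": {"rows": [[[0, 0, -0.002], 0, 0.25], [[0, 0, -0.002], 0, 0.25], [[0, 0, -0.002], 0, 0.25], [[0, 0, -0.002], 0, 0.25], [[0, 0, -0.06], 0, 0.25], [[0, 0, -0.18], 0, 0.25], [[0, 0, -0.32], 0, 0.25], [[0, 0, -0.5], 0, 0.25]]}}

```text
t: 29.55
eef_pos: [536.2, 286.4, 190.6]
orientation: [0.732, 0.681, -0.0, -0.0]
force: [1.2, 0.0, -0.6]
width: 0.625
grasp_force: 0.0
```

Call:
{"api": "servo_tool", "payload": {"rows": [[[0.3, 0.3, -0.3], 0, 0.25], [[0.5, 0.3, -0.3], 0, 0.25], [[0.5, 0.3, -0.3], 0, 0.25], [[0.5, 0.3, -0.3], 0, 0.25], [[0.5, 0.3, -0.3], 0, 0.25], [[0.5, 0.3, -0.3], 0, 0.25], [[0.5, 0.3, -0.3], 0, 0.25], [[0.5, 0.3, -0.3], 0, 0.25]]}}

```text
t: 30.55
eef_pos: [637.1, 428.9, 278.8]
orientation: [0.733, 0.681, 0.0, 0.0]
force: [-1.2, 0.3, 0.6]
width: 0.625
grasp_force: 0.0
```

```bash
python3 - <<'E'
from h import *
from cell import cams
goto()
p,d=cams.camera("scene");t,_=cams.camera("top")
a=cv2.resize(p[160:280,360:530,::-1],None,fx=4,fy=4)[:,:480];a=cv2.resize(p[160:280,360:530,::-1],(566,400));b=cv2.resize(t[130:280,110:510,::-1],(530,199))
o=np.zeros((600,566,3),np.uint8);o[:400]=a;o[400:599,:530]=b;cv2.imwrite("pics/f.png",o)
E
```

```text
t 30.55 pos [637.1 428.9 278.8] ydeg -4.2 w 0.62 gf 0.0 j6 0.63 F [-1.2  0.3  0.6]
```

View pics/f.png

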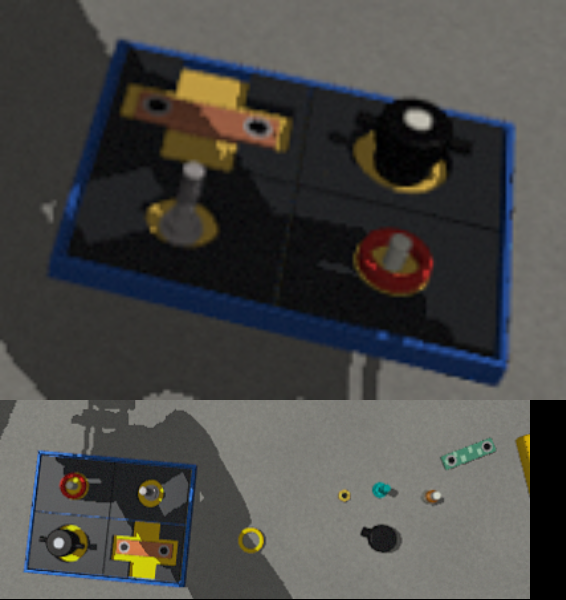

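The picture shows all four parts seated (plug, bolt, bar, ring over post). The look-alikes are untouched.

```bash
python3 -c "
from cell import ticket
print(ticket.finish_job())"
```

```text
the job is handed in; nothing more can be done
None
```

I placed the plug, bolt, bar and ring in the tray in that order and handed the job in at about 31 s. The last pictures show all four seated and the terminal cap and green bar still on the bench; no verdict came back.

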